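Blow off a batch of pump gears in the locked air cabinet

ROBOT

A 7-joint arm with a two-finger parallel gripper is mounted at the origin on the work surface. World frame = base frame: x ahead of the robot, y to its left, z up, the work surface at z = 0. Lengths are in m, angles in rad, forces in N, time in s.
With the tool pointing down it reaches from about 0.425 to 1.025 m from the base axis. Payload 3.6 kg.
Tool frame: the origin (TCP) lies midway between the tips of the shut fingers; the grasp point (between the pads) lies 19 mm behind it (env.tcp_to_grasp is the distance from the TCP to the grasp point, in m); z points along the fingers, y is the line along which they close (so a half turn about z gives the same grasp; the last joint's range is limited). The gripper opens to 85 mm and grips with 20 to 120 N. Pads are 22 mm wide; open, the fingers measure 114 mm over their backs; the gripper's body (76 mm by 85 mm) begins 54 mm behind the grasp point. The pads swing forward as they close: fully open they stand 13 mm farther back than shut.
Start: joints at [-1.294, 0.591, 0.048, 1.609, -0.033, 0.943, -0.034], TCP at [0.263, 0.676, 0.208] pointing down, gripper open.
Joint ranges: [-2.69, 2.69], [-0.47, 2.24], [-1.27, 1.36], [0.19, 2.51], [-1.53, 4.68], [0.08, 2.07], [-3.09, 3.09]. Speed limits (rad/s): [2.57, 2.57, 3.14, 3.14, 3.14, 3.14, 3.14].

INTERFACE

Orientations are given as a unit quaternion [w, x, y, z].
In Python, from bench import env, kinematics, imaging, spotter gives the robot as it stands. Calls block until the motion is done:
- env.goto(position, orientation): joint-space move of the TCP to a pose.
- env.line_to(position, orientation=None, velocity=0.15): straight line of the TCP; orientation=None keeps the orientation; velocity is the mean speed in m/s.
- env.movej(angles): joint-space move.
- env.release() and env.grab(): open the fingers fully, or close them until they stop; the grip force is fixed at half the most.
- env.wait(seconds).
- kinematics.inverse_kinematics(position, orientation): joint angles nearest the present ones, or None.
- env.state(): the state.
- imaging.snapshot(name): name is "side" or "top"; returns a dict with "img" (400x640x3 uint8, red, green, blue), "depth" (400x640 float32, m along the optical axis (not along the pixel's ray), 0 where there is no reading), "fx", "fy", "cx", "cy" (pixels), "dist_coeffs" ([k1, k2, p1, p2, k3] as OpenCV has them; the pictures are not rectified), "R" (3x3) and "t" (3): a world point X has camera coordinates R X + t. Camera axes: x right, y down, z forward; pixel columns grow to the right and rows downward; lengths in m; the calibration is good to about 2 mm. A picture is of the moment at which its call begins.
A pose or a line that the arm cannot do raises env.IKError and nothing moves.
- env.finish_job(): hands the job in; it is judged then, once.
Trained networks look in the newest picture that a camera, given by its name, has taken for a name from the list of things; names that differ only in an ending like _2 or _b are one class to them, and where a whole thing is asked for, a point or a joint stands for the part that bears it (a point fixed in the world has none). Each returns a list of dicts, best first, with "p" (0 to 1); they miss things now and then, are a little off and sometimes report something else, mostly with a low value. They report only what shows in the picture. A call takes as long as a camera call. They do not tell look-alikes from the thing itself.
- spotter.spot_in(camera, label): "pixel" ([row, column] in pixels, amid what is visible of it).
- spotter.tip_of(camera, label): "pixel" ([row, column] in pixels: a listed point, or the origin of a listed thing).
The state is a dict: "time": time; "q": joint angles; "joint_vel": joint speeds; "joint_efforts": joint torques, N m; "tool_pos": TCP position; "ee_rot": TCP orientation; "ft_force": force on the tool from outside, world axes, zero at the start; "moment": the same for the moment, N m; "gripper_width": finger opening in m; "gripper_force": force on a finger pad.
Only numpy, scipy, OpenCV 4.12 (cv2) and the standard library are available. Lean on these libraries where they do the work, as an engineer would, in place of code of your own. Each camera call takes 0.05 s, during which the arm holds its last target. There are 200 camera calls.

TASK

Blow the washed pump gears dry: open the air cabinet's lid, stand every gear from the bench inside, one to a bay, flat on its toothed face with the stub shaft up, and shut the lid. Then lock it with the panel key, pressing lightly and turning the key gently to and fro until its socket drops over the lock's square, then clockwise as far as it goes; only after that push the air valve's plunger right down and keep it down for two seconds. Finish with the key standing back in its rest and the plunger let go, and leave the spanner, the pump end cover and the blue parts bin alone.

Things in the scene. Friction and masses are not known exactly. Their poses are not given: they have to be found in the camera images.
- gear1: Steel pump gear: toothed wheel 66 mm across and 25 mm thick with a plain round stub shaft, 22 mm diameter and 45 mm long, rising from the middle of its upper face (70 mm tall in all, about 0.45 kg). Stands on the bench, shaft up. Origin: centre of its underside; z along the shaft. None if not there in this run: two to four of the gears are
- gear2: Another such gear, or None
- gear3: Another such gear, or None
- gear4: Another such gear, or None
- cabinet: Air blow-off cabinet fixed to the bench: grey open steel box, 138 mm deep (x), 350 mm wide (y), 90 mm high, walls and floor 5 mm, inside split along y by three low dividers (top 30 mm above the bench, 4 mm thick) into four bays 82 by 128 mm. Origin: centre of its underside; -x is its front (towards the robot), z up. The lid is hinged along its rear top edge
- bay1 (a point): Centre of the floor of the bay farthest to the cabinet's +y side, 5 mm above the bench
- bay2 (a point): Centre of the floor of the second bay from the +y side
- bay3 (a point): Centre of the floor of the third bay from the +y side
- bay4 (a point): Centre of the floor of the bay farthest to -y
- lid (a joint): Angle of the lid: 0 shut, 1.95 its widest (past upright). It starts shut or a little ajar. A stiff hinge (about 0.65 N m) lets it stay at any angle, so it must be lifted well past upright to load from above, and brought down all the way to shut. The lid is 6 mm thick, closes on top of the 90 mm walls, and has a grab bar along its free edge
- lid_bar (a point): Middle of the lid's grab bar: a round steel bar 12 mm thick and 120 mm long, parallel to the hinge, standing 45 mm off the lid's free edge (183 mm from the hinge line, 93 mm above the bench when shut). The hinge line is 69 mm behind the cabinet's origin, 90 mm above the bench; the point's axes turn with the lid
- lock_mouth (a point): Centre of the flared mouth (about 40 mm wide) of the panel lock on top of the lid, near its front edge; the point's z is the lock's axis, pointing out of the lid. With the lid shut it is 120 mm above the bench. Below the flare is a round well, 33.5 mm wide, its floor 24 mm below the mouth
- lock_floor (a point): Centre of the floor of the lock's well, on the same axis (96 mm above the bench with the lid shut). From it rises a steel pin 14 mm square and 14 mm high (top 3 mm only 10.5 mm square), so the pin's top is 10 mm below the mouth. The pin turns with the lock; at which angle its square sits differs from run to run and is not given: it must be felt for with the key
- lock (a joint): Angle of the lock: 0 unlocked (at the start), 1.57 locked, turning clockwise seen from above the shut lid, with a stop at each end. Turns at about 0.08 N m and stays where it is left; turned only by the key on the square pin. If forced past a stop (0.3 N m) the pin slips round in the lock
- key: Steel panel key, upright in its rest at the start, 98 mm tall, 0.26 kg: round shank 30 mm wide and 60 mm tall with a square socket (16 mm wide, 18 mm deep, sides parallel to the key's x and y) in its lower end; on top a flat bow to hold it by, 46 mm (x) by 14 mm (y), 38 mm high. Origin: centre of its lower end; z up the shank. Home on the lock's pin, it stands on the well's floor
- rest: Rest for the key, fixed to the bench: black block 80 mm square and 45 mm high with one upright round hole, 38 mm wide and 30 mm deep, in the middle of its top. Origin: centre of its underside
- rest_hole (a point): Centre of the hole's mouth, at the top of the rest
- valve: Air valve fixed to the bench: aluminium block 70 by 60 mm, 40 mm high, with a dark collar and a black palm plunger on top. Origin: centre of its underside
- plunger_top (a point): Centre of the top of the plunger head (42 mm diameter), which moves with it; 70 mm above the bench when up
- plunger (a joint): How far the plunger is pressed: 0 up, 0.014 m at its stop. Springs back; takes 3 N to start and 9 N at the stop
- spanner: Steel spanner 200 mm long, lying on the bench; to be left alone
- end_cover: Round iron pump end cover, 110 mm across with a boss and a short shaft end, lying on the bench; to be left alone
- parts_bin: Open blue plastic bin 160 by 110 mm, 70 mm high, with a few steel pins in it, on the bench; to be left alone
There are look-alikes about, which are no part of the job. Leave any white or yellow look-alike of the gear4 alone.

How it is judged:
On the way, in this order (a step that is already met when the one before it is completed fails the run):
1. every gear stands flat in a bay of the cabinet, shaft up, and the lid is shut (lid below 0.04 rad) with the lock not yet turned (x of gear1 in the frame of cabinet between -0.066 and 0.066 m and y of gear1 in the frame of cabinet between -0.172 and 0.172 m and z of each of gear1, gear2, gear3, gear4 in the frame of cabinet below 0.012 m and angle between each of gear1, gear2, gear3, gear4's own z axis and vertical below 0.12 rad and x of gear2 in the frame of cabinet between -0.066 and 0.066 m and y of gear2 in the frame of cabinet between -0.172 and 0.172 m and x of gear3 in the frame of cabinet between -0.066 and 0.066 m and y of gear3 in the frame of cabinet between -0.172 and 0.172 m and x of gear4 in the frame of cabinet between -0.066 and 0.066 m and y of gear4 in the frame of cabinet between -0.172 and 0.172 m and value of joint lid below 0.04 rad and value of joint lock below 0.5 rad), for 0.2 s.
2. the lock is turned home with the key, lid shut (lock above 1.35 rad) (value of joint lid below 0.04 rad and value of joint lock above 1.35 rad), for 0.2 s.
3. the plunger is kept right down (above 12 mm of 14) for 1.5 s (value of joint plunger above 0.012 m), for 1.5 s.
At the end, for the whole second after the job is handed in: Each gear present flat on a bay's floor (within 7 mm) and upright (0.12 rad), lid shut (below 0.04 rad), lock turned (above 1.35 rad), plunger up (below 2 mm), key at rest in its rest: within 10 mm of the hole's middle, lower end below 20 mm, upright (0.12 rad) (all of step 2 and x of gear1 in the frame of cabinet between -0.066 and 0.066 m and y of gear1 in the frame of cabinet between -0.172 and 0.172 m and z of each of gear1, gear2, gear3, gear4 in the frame of cabinet below 0.012 m and angle between each of gear1, gear2, gear3, gear4, key's own z axis and vertical below 0.12 rad and x of gear2 in the frame of cabinet between -0.066 and 0.066 m and y of gear2 in the frame of cabinet between -0.172 and 0.172 m and x of gear3 in the frame of cabinet between -0.066 and 0.066 m and y of gear3 in the frame of cabinet between -0.172 and 0.172 m and x of gear4 in the frame of cabinet between -0.066 and 0.066 m and y of gear4 in the frame of cabinet between -0.172 and 0.172 m and value of joint plunger below 0.002 m and horizontal distance between key and rest_hole below 0.01 m and z of key in the frame of rest below 0.02 m and linear speed of key below 0.02 m/s); the robot touches nothing.
It fails at once if the air is let on (plunger pressed by more than 6 mm) while the lock is not turned home (below 1.3 rad) (value of joint plunger above 0.006 m and value of joint lock below 1.3 rad).
It fails at once if the key presses on the lid or its lock with more than 60 N (contact force between key and lid above 60 N).
It fails at once if the spanner, the end cover or the parts bin is shifted by more than 30 mm (distance of any of spanner, end_cover, parts_bin from where it was at the start of the episode above 0.03 m).
Of gear1, gear2, gear3, gear4 only 2 to 4 are there at a start; the rules pass over those that are not, and their reading is None.
At some moment in a run one of gear1, gear2, gear3, gear4 may be knocked a few centimetres aside while the robot is not near it.
It also fails if it takes over 210 s, if anything falls off the work surface, if the arm or the gripper's body presses on something with over 40 N, if the wrist force passes 120 N, or if a joint passes its speed limit or range.

## Working session

There is one attempt and no reset: what is moved stays moved. The work goes in short steps, each a Python script; the robot and the scene stay as the last script left them, time stands still between calls to the robot, and variables do not carry over. Pictures are saved under pics/ and viewed, at most 14 in all, crops included, and the job is handed in when it is done.

```bash
ls; mkdir -p pics; cat > h.py <<'E'
import numpy as np, cv2
from bench import env, kinematics, imaging, spotter
def snap(n):
    s=imaging.snapshot(n); return s
def save(s,f,crop=None,k=1):
    im=s["img"]
    if crop: r0,r1,c0,c1=crop; im=im[r0:r1,c0:c1]
    im=cv2.resize(im,None,fx=k,fy=k,interpolation=cv2.INTER_CUBIC); cv2.imwrite("pics/"+f,im[:,:,::-1])
def K(s): return np.array([[s["fx"],0,s["cx"]],[0,s["fy"],s["cy"]],[0,0,1.]])
def ray(s,px):
    u=cv2.undistortPoints(np.array([[[px[1],px[0]]]],float),K(s),np.array(s["dist_coeffs"],float))[0,0]
    R=np.array(s["R"]);t=np.array(s["t"])
    return -R.T@t, R.T@np.array([u[0],u[1],1.])
def atz(s,px,z):
    o,d=ray(s,px); return o+d*(z-o[2])/d[2]
def atdepth(s,px):
    r,c=int(round(px[0])),int(round(px[1])); p=s["depth"][max(r-1,0):r+2,max(c-1,0):c+2]; p=p[p>0]
    if not len(p): return None
    o,d=ray(s,px); return o+d*np.median(p)
def proj(s,X):
    R=np.array(s["R"]);rv=cv2.Rodrigues(R)[0]
    p=cv2.projectPoints(np.array([X],float),rv,np.array(s["t"],float),K(s),np.array(s["dist_coeffs"],float))[0][0,0]
    return p[::-1]
def cloud(s):
    D=s["depth"]; r,c=np.mgrid[0:D.shape[0],0:D.shape[1]]
    u=cv2.undistortPoints(np.stack([c.ravel(),r.ravel()],1)[:,None].astype(float),K(s),np.array(s["dist_coeffs"],float))[:,0]
    P=np.c_[u,np.ones(len(u))]*D.ravel()[:,None]
    W=(P-np.array(s["t"]))@np.array(s["R"]); W[D.ravel()==0]=np.nan
    return W.reshape(*D.shape,3)
E
python3 - <<'E'
from h import *
np.set_printoptions(precision=3,suppress=True)
for cam in("top","side"):
    s=snap(cam); save(s,cam+"0.png",k=1.25)
    print(cam,(-np.array(s["R"]).T@np.array(s["t"])))
    for l in["gear1","cabinet","lid_bar","lock_mouth","key","rest_hole","plunger_top","spanner","end_cover","parts_bin"]:
        for o in spotter.tip_of(cam,l)[:7]:
            a=atdepth(s,o["pixel"]);print(l,np.round(o["pixel"],1),round(o["p"],2),a)
E
```

```text
pics
top [0.285 0.016 1.792]
gear1 [231.7 236.4] 0.76 [0.438 0.323 0.073]
gear1 [232.5 372.5] 0.76 [ 0.448 -0.194  0.062]
gear1 [260.4 345.2] 0.75 [ 0.34  -0.09   0.071]
gear1 [259.4 377.5] 0.64 [ 0.346 -0.212  0.07 ]
gear1 [189.6 325.8] 0.64 [ 0.6   -0.011  0.113]
gear1 [199.8 249.9] 0.62 [0.562 0.278 0.068]
gear1 [244.7 322.2] 0.59 [ 0.397 -0.003  0.07 ]
cabinet [191.1 323.6] 0.66 [ 0.593 -0.003  0.122]
cabinet [234.6 236.7] 0.45 [0.431 0.329 0.029]
lid_bar [211.7 315.9] 0.6 [0.515 0.024 0.119]
lid_bar [182.2 292.1] 0.2 [0.627 0.116 0.107]
lock_mouth [189.1 322.4] 0.85 [0.603 0.001 0.11 ]
key [195.2 400.4] 0.62 [ 0.594 -0.3    0.069]
rest_hole [197.5 403.9] 0.7 [ 0.577 -0.305  0.113]
plunger_top [235.7 413.6] 0.5 [ 0.438 -0.349  0.076]
plunger_top [200.8 249.8] 0.24 [0.56 0.28 0.06]
spanner [216.2 450.2] 0.65 [ 0.524 -0.511  0.009]
spanner [192.  322.3] 0.37 [0.59  0.002 0.12 ]
end_cover [151.7 340.4] 0.78 [ 0.77  -0.068  0.034]
parts_bin [204.  188.8] 0.76 [0.55  0.534 0.   ]
side [ 0.446 -0.764  0.847]
gear1 [156.3 311.1] 0.81 [0.563 0.275 0.025]
gear1 [243.6 287.3] 0.77 [ 0.448 -0.116  0.024]
gear1 [244.9 250.4] 0.74 [ 0.343 -0.107  0.024]
gear1 [272.2 293.2] 0.67 [ 0.457 -0.214  0.025]
gear1 [217.8 271.9] 0.63 [ 0.408 -0.012  0.026]
gear1 [153.6 272.2] 0.54 [0.422 0.313 0.021]
cabinet [216.8 342. ] 0.97 [ 0.604 -0.107  0.106]
cabinet [296.2 347.3] 0.52 [ 0.58  -0.325  0.063]
lid_bar [188.6 304.5] 0.79 [0.512 0.006 0.119]
lock_mouth [187.3 330.3] 0.69 [0.59  0.01  0.112]
key [302.2 351. ] 0.69 [ 0.59  -0.329  0.04 ]
rest_hole [294.4 349.4] 0.58 [ 0.585 -0.326  0.072]
plunger_top [310.7 292.7] 0.63 [ 0.446 -0.349  0.069]
spanner [395.1 333.4] 0.86 [ 0.517 -0.519  0.007]
end_cover [226.9 393.2] 0.75 [ 0.764 -0.1    0.032]
parts_bin [122.5 303.5] 0.95 [0.555 0.469 0.045]
```

View pics/top0.png

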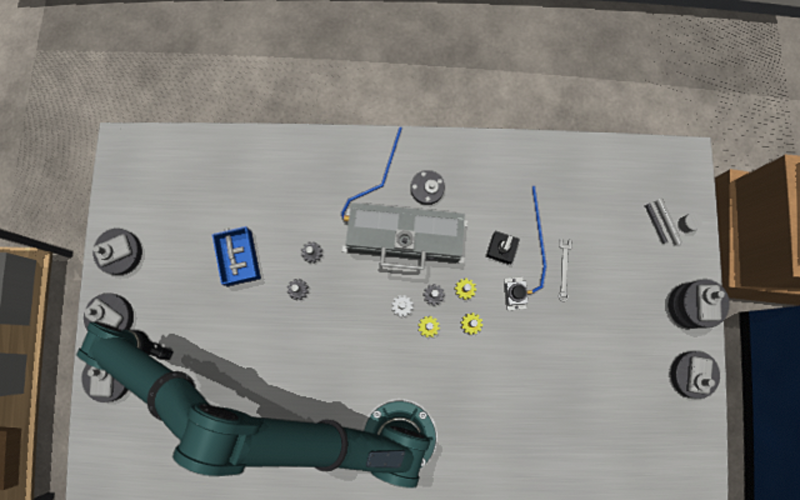

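View pics/side0.png

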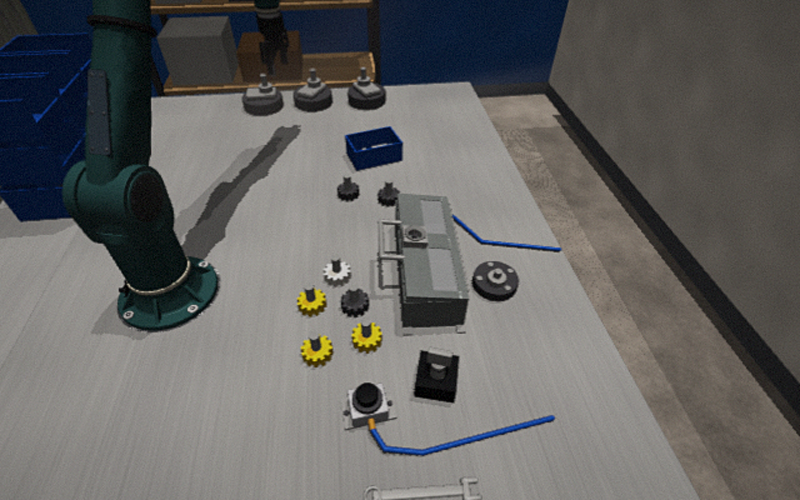

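The top picture shows three dark steel gears at (row, col of 400x640) (200,249), (232,238) and (235,346). The white one at (245,322) and yellow ones at (232,372), (260,345) and (259,377) are look-alikes. I'll confirm with a crop and measure.

```bash
cat > m.py <<'E'
from h import *
np.set_printoptions(precision=4,suppress=True)
T=snap("top");S=snap("side")
WT,WS=cloud(T),cloud(S)
def sel(W,c,r,z0,z1):
    P=W.reshape(-1,3); m=(np.hypot(P[:,0]-c[0],P[:,1]-c[1])<r)&(P[:,2]>z0)&(P[:,2]<z1); return P[m]
def gear(c):
    out=[]
    for W in(WT,WS):
        a=sel(W,c,.05,.06,.085); b=sel(W,c,.05,.015,.035)
        out.append([len(a),*np.median(a,0)] if len(a) else None)
        if len(b): out.append(("wheel",len(b),(b.min(0)+b.max(0))[:2]/2,np.median(b[:,2])))
    return out
E
python3 - <<'E'
from m import *
print("bench z",np.nanmedian(sel(WT,(.3,.3),.05,-1,1)[:,2]),np.nanmedian(sel(WS,(.3,-.4),.05,-1,1)[:,2]))
for n,c in dict(A=(.562,.278),B=(.435,.325),C=(.447,-.115),plg=(.442,-.349)).items():print(n,gear(c))
for n,W in(("T",WT),("S",WS)):
    P=sel(W,(.6,0),.22,.08,.105); P=P[P[:,0]>.53]
    print("lid",n,len(P),np.median(P[:,2]),cv2.minAreaRect(P[:,:2].astype(np.float32)*1000))
    # plane
    A=np.c_[P[:,:2],np.ones(len(P))];print(np.linalg.lstsq(A,P[:,2],rcond=None)[0])
    Q=sel(W,(.5,.01),.1,.07,.13);Q=Q[Q[:,0]<.525];print("bar",len(Q),np.median(Q,0),Q.min(0),Q.max(0),cv2.minAreaRect(Q[:,:2].astype(np.float32)*1000))
    Q=sel(W,(.6,0),.05,.112,.13);print("mouth",len(Q),np.median(Q,0),Q.min(0),Q.max(0))
    Q=sel(W,(.585,-.315),.07,.035,.055);print("rest",len(Q),cv2.minAreaRect(Q[:,:2].astype(np.float32)*1000),np.median(Q[:,2]))
    Q=sel(W,(.585,-.315),.07,.085,.14);print("keytop",len(Q),cv2.minAreaRect(Q[:,:2].astype(np.float32)*1000) if len(Q) else 0,np.median(Q,0),Q[:,2].max())
a=cv2.resize(T["img"][165:285,220:440],None,fx=3.6,fy=3.6,interpolation=cv2.INTER_CUBIC)
b=cv2.resize(T["img"][170:255,290:440],None,fx=3.6,fy=3.6)
cv2.imwrite("pics/crop1.png",a[:,:,::-1])
save(S,"crop2.png",(140,340,240,420),3)
import json
print("side",[ (o["pixel"],o["p"]) for o in spotter.tip_of("side","gear1")])
for l in("lock_floor","lid","cabinet","bay1","bay4","rest","key","valve"):
    for cam,s in(("top",T),("side",S)):
        print(l,cam,[(np.round(o["pixel"],1),round(o["p"],2)) for o in spotter.tip_of(cam,l)[:2]])
E
```

```text
bench z 0.001011732765137152 0.00029800669124964316
A [[29, np.float64(0.5641163908804769), np.float64(0.28597055464836285), np.float64(0.07085195506285098)], ('wheel', 149, array([0.5647, 0.2892]), np.float64(0.025573525605529838)), [27, np.float64(0.5631584050578681), np.float64(0.28168760429013634), np.float64(0.06768037822381837)], ('wheel', 136, array([0.5641, 0.286 ]), np.float64(0.023311884408749574))]
B [[28, np.float64(0.44503811204746513), np.float64(0.3258135494778215), np.float64(0.07154994696053833)], ('wheel', 169, array([0.4451, 0.3263]), np.float64(0.025899681228743067)), [27, np.float64(0.44682908194378246), np.float64(0.3223957245571461), np.float64(0.06801592770875557)], ('wheel', 149, array([0.4462, 0.3223]), np.float64(0.023380331787861745))]
C [[28, np.float64(0.4392889111582816), np.float64(-0.09607385389838072), np.float64(0.07117601326714065)], ('wheel', 159, array([ 0.4422, -0.0986]), np.float64(0.02544596841654934)), [51, np.float64(0.4387864861476013), np.float64(-0.10342017513934255), np.float64(0.06843447050199639)], ('wheel', 271, array([ 0.4392, -0.100
[... 1621 characters left out ...]
79.78878784179688), 72.89495849609375) 0.04435469504281232
keytop 209 ((590.18359375, -315.6271667480469), (15.247532844543457, 45.56317138671875), 69.4389877319336) [ 0.5896 -0.3187  0.1081] 0.11552022956798282
side [([243.9, 285.8], 0.93), ([270.7, 293.2], 0.92), ([218.4, 270.1], 0.9), ([155.9, 274.9], 0.82), ([156.6, 309.4], 0.82), ([282.0, 257.3], 0.8), ([243.7, 247.4], 0.79)]
lock_floor top []
lock_floor side [(array([190. , 329.7]), 0.74), (array([122.1, 299.4]), 0.26)]Traceback (most recent call last):
  File "<stdin>", line 21, in <module>
ValueError: it knows: bay, cabinet, end_cover, gear, key, lid_bar, lock_floor, lock_mouth, parts_bin, plunger_top, rest, rest_hole, spanner, valve
```

View pics/crop1.png

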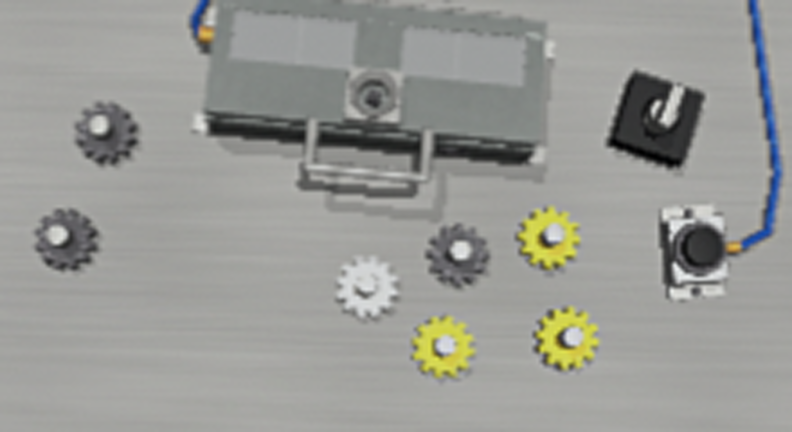

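View pics/crop2.png

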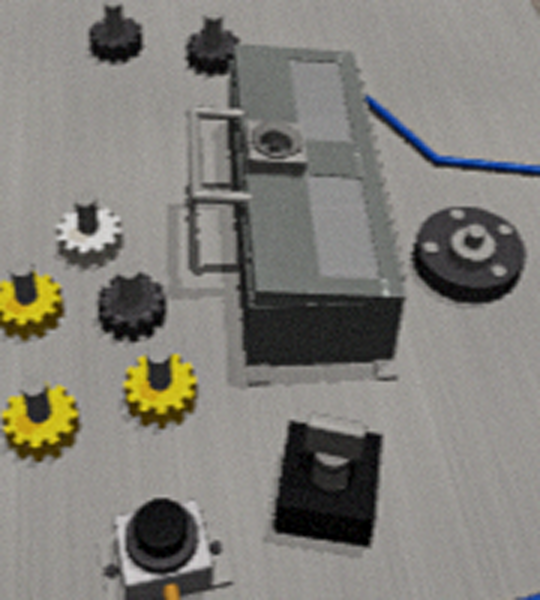

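The crops confirm the three dark gears at A(.564,.285), B(.446,.324) and C(.440,-.100). The white and yellow ones stay put. The lid looks ajar and my z-clip cut it off, so I'll refit it and check the reach for the lid arc.

```bash
cat > g.py <<'E'
from h import *
from scipy.spatial.transform import Rotation as R
np.set_printoptions(precision=4,suppress=True)
psi=-.068;cx=np.array([np.cos(psi),np.sin(psi),0]);z=np.array([0,0,1.]);cy=np.cross(z,cx)
C=np.array([.626,-.004,0])
def cab(x,y,zz): return C+x*cx+y*cy+zz*z
def quat(d,y):
    x=np.cross(y,d);q=R.from_matrix(np.c_[x,y,d]).as_quat();return q[[3,0,1,2]]
H=cab(.069,0,.09)
def bar(th): return H+.183*(-cx*np.cos(th)+z*np.sin(th))+.003*(cx*np.sin(th)+z*np.cos(th))
def fing(th,p,off,along=.035,sg=1):
    d=cx*np.cos(p)-z*np.sin(p); n=cx*np.sin(p)+z*np.cos(p)
    return bar(th)+n*off+d*along, quat(d,sg*cy)
def down(yaw): # tool down, closing axis at angle yaw in world xy
    return quat(np.array([0,0,-1.]),np.array([np.cos(yaw),np.sin(yaw),0]))
def st():
    s=env.state(); print("t%.1f"%s["time"],"p",np.array(s["tool_pos"]),"F",np.array(s["ft_force"]),"w%.3f"%s["gripper_width"]); return s
E
python3 - <<'E'
from g import *
env.grab()
for sg in(1,-1):
    q=[kinematics.inverse_kinematics(*fing(th,p,-.02,sg=sg)) for th,p in((.1,1.2),(1,1.4),(1.85,1.7))]
    print(sg,[None if a is None else np.array(a) for a in q])
sg=1 if q[0] is None else None
best=min((1,-1),key=lambda s:abs(kinematics.inverse_kinematics(*fing(.1,1.2,-.05,sg=s))[6]))
print("sg",best)
P,q=fing(.118,1.2,-.06,sg=best)
env.goto(P+[0,0,.2],q); env.line_to(P,q); st()
env.line_to(*fing(.118,1.2,-.018,sg=best),velocity=.08); s0=st()
for th in(.2,.35,.55,.8):
    env.line_to(*fing(th,1.2+.28*(th-.1),-.017,sg=best),velocity=.12); st()
open("sg","w").write(str(best))
s=snap("side");save(s,"lid1.png",(120,320,220,440),2.5)
E
```

```text
1 [array([ 0.5028,  0.6552, -0.8793,  2.4311,  1.8209,  0.5923, -0.413 ]), array([-0.2458,  0.3573,  0.1998,  2.0611, -0.0884,  0.5619,  1.5094]), array([-0.1183,  0.6299,  0.1276,  1.4841, -0.0928,  1.1623,  1.5351])]
-1 [array([ 0.0993,  0.5231, -0.3219,  2.4474,  2.1959,  0.295 ,  2.3192]), array([-0.6829,  0.4587,  0.8093,  2.0777, -0.5641,  0.6334, -1.1529]), array([-0.5067,  0.7707,  0.8453,  1.5041, -0.5585,  1.2648, -1.2026])]Traceback (most recent call last):
  File "<stdin>", line 7, in <module>
  File "<stdin>", line 7, in <lambda>
TypeError: 'NoneType' object is not subscriptable
```

```bash
python3 - <<'E'
from g import *
P,q=fing(.9,1.4,-.09,sg=1)
env.goto(P+[0,0,.05],q); st(); print(np.array(env.state()["q"]))
for p in(1.2,1.25,1.3,1.35,1.4):
    for off in(-.05,-.017):
      for al in(.035,.025):
        a=kinematics.inverse_kinematics(*fing(.118,p,off,al)); print(p,off,al,None if a is None else np.array(a))
E
```

```text
t4.7 p [0.5016 0.0054 0.2355] F [ 0.1189 -0.2665 -0.2593] w-0.000
[-0.4016  0.2135  0.3303  2.2013 -0.0805  0.5699  1.4843]
1.2 -0.05 0.035 None
1.2 -0.05 0.025 None
1.2 -0.017 0.035 [ 0.6218  0.7361 -1.0686  2.4181  1.7412  0.7297 -0.3143]
1.2 -0.017 0.025 [ 0.6251  0.7046 -1.0684  2.4209  1.7135  0.706  -0.298 ]
1.25 -0.05 0.035 [ 0.6119  0.7371 -1.0685  2.4573  1.7128  0.7238 -0.3279]
1.25 -0.05 0.025 [ 0.6155  0.7042 -1.0683  2.459   1.6825  0.6987 -0.3078]
1.25 -0.017 0.035 [ 0.6297  0.7306 -1.0701  2.3865  1.6259  0.708  -0.2011]
1.25 -0.017 0.025 [ 0.6335  0.7002 -1.0702  2.3881  1.5932  0.6869 -0.1786]
1.3 -0.05 0.035 [ 0.6221  0.7271 -1.0703  2.4257  1.5916  0.6992 -0.2081]
1.3 -0.05 0.025 [ 0.6264  0.6954 -1.0704  2.4261  1.5557  0.6772 -0.1811]
1.3 -0.017 0.035 [ 0.3959  0.5747 -0.699   2.3635  1.4971  0.4213 -0.0972]
1.3 -0.017 0.025 [-0.0272  0.4686 -0.1372  2.3818  1.3307  0.121   0.048 ]
1.35 -0.05 0.035 [-0.0355  0.4874 -0.137   2.4205  1.3846  0.1133 -0.0183]
1.35 -0.05 0.025 [-0.0365  0.4632 -0.1365  2.4197  1.1713  0.118   0.1936]
1.35 -0.017 0.035 [-0.2246  0.4952  0.1293  2.3574 -0.2718  0.0781  1.6542]
1.35 -0.017 0.025 [-0.2371  0.4732  0.1437  2.3572 -0.2521  0.1012  1.6348]
1.4 -0.05 0.035 [-0.229   0.4875  0.1237  2.3961 -0.265   0.0967  1.64  ]
1.4 -0.05 0.025 [-0.2436  0.4648  0.1408  2.3947 -0.255   0.122   1.6306]
1.4 -0.017 0.035 [-0.2363  0.4986  0.1534  2.326  -0.2771  0.1594  1.6654]
1.4 -0.017 0.025 [-0.2493  0.4777  0.1687  2.3247 -0.2666  0.1827  1.6554]
```

```bash
python3 - <<'E'
from g import *
P,q=fing(.118,1.4,-.05); env.line_to(P+[0,0,.1],q); env.line_to(P,q); st()
env.line_to(*fing(.118,1.4,-.016),velocity=.06); st()
for th in(.2,.3,.42,.55,.7,.9):
    env.line_to(*fing(th,1.4,-.016),velocity=.12); s=st()
print(np.array(s["q"]))
s=snap("side");save(s,"lid1.png",(100,300,220,440),2.5)
E
```

```text
t6.2 p [0.4717 0.0065 0.0722] F [0.1206 0.1086 0.4655] w-0.000
t6.9 p [0.5024 0.0046 0.0768] F [-3.9521  0.9606  1.7616] w0.000
t7.2 p [0.5019 0.0042 0.0911] F [-8.1607  0.4044  2.0266] w-0.000
t7.5 p [0.5142 0.0037 0.1108] F [ 0.1042  0.3297 -0.4934] w0.000
t7.8 p [0.5203 0.0033 0.1303] F [ 0.1146  0.0775 -0.2737] w-0.000
t8.2 p [0.5308 0.0025 0.1506] F [ 0.0413  0.741  -0.4001] w-0.000
t8.5 p [0.5466 0.0014 0.1723] F [0.6416 0.4012 0.2895] w-0.000
t9.0 p [ 0.5728 -0.0004  0.1972] F [ 0.3514 -0.0749  0.3506] w-0.000
[-0.3098  0.3628  0.2776  2.0969 -0.1508  0.5315  1.569 ]
```

View pics/lid1.png

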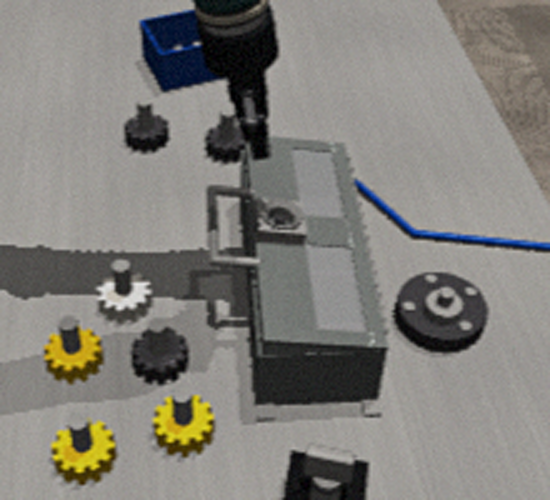

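The lid has barely moved: the finger slipped up off the bar because the arm is soft. I'll grip the bar's +y post instead, closing along y, and turn the tool with the lid.

```bash
cat >> g.py <<'E'
def post(th,p,fwd=.024,y=.056,depth=.019):   # grip a post of the loop, tool pitch p
    u=(cx*np.cos(th)-z*np.sin(th)); d=cx*np.cos(p)-z*np.sin(p)
    return bar(th)+u*fwd+cy*y+d*depth, quat(d,cy)
E
python3 - <<'E'
from g import *
P,q=fing(.9,1.4,-.06); env.line_to(P+[0,0,.08],q)
env.release()
P,q=post(.14,1.4); env.line_to(P+[0,0,.12],q)
from m import *
for W in(WT,WS):
    P=sel(W,(.627,-.003),.21,.07,.2); P=P[(P[:,0]>.56)&(P[:,1]<-.05)]
    A=np.c_[P[:,:2],np.ones(len(P))];L=P
    for _ in range(4):
        A=np.c_[L[:,:2],np.ones(len(L))];k=np.linalg.lstsq(A,L[:,2],rcond=None)[0];L=L[abs(A@k-L[:,2])<.006]
    Q=sel(W,(.5,.01),.1,.09,.17);Q=Q[(Q[:,0]<.522)&(Q[:,0]>.48)&(Q[:,1]<.0)]
    print(k,len(Q),np.median(Q,0),Q.min(0))
    Q=sel(W,(.538,0),.08,.095,.17);Q=Q[abs(Q[:,0]-.536)<.008];print("posts",[ (len(a),np.median(a,0)) for a in(Q[Q[:,1]>0],Q[Q[:,1]<0]) if len(a)])
st()
E
```

```text
[-0.1633  0.0085  0.2094] 58 [ 0.5115 -0.032   0.1262] [ 0.5041 -0.0616  0.1154]
posts [(12, array([ 0.5357, -0.0574,  0.1258]))]
[-0.1626  0.0245  0.2079] 82 [ 0.5121 -0.0414  0.1249] [ 0.504  -0.0642  0.1132]
posts [(22, array([0.536 , 0.0574, 0.1195])), (24, array([ 0.5362, -0.0632,  0.1203]))]
t11.3 p [0.5456 0.0566 0.2172] F [ 0.155  -0.6551 -0.3891] w0.085
```

```bash
python3 - <<'E'
from g import *
P,q=post(.16,1.4); env.line_to(P,q,velocity=.1); st()
env.grab(); st()
for th in(.25,.35,.45,.55,.65):
    env.line_to(*post(th,1.4+th-.16),velocity=.08); st()
env.release()
P,q=post(.65,1.89); d=cx*np.cos(1.89)-z*np.sin(1.89)
env.line_to(P-d*.09,q); st()
s=snap("side");save(s,"lid2.png",(100,300,220,440),2.5)
E
```

```text
t12.6 p [0.5462 0.0577 0.1001] F [-0.8534  0.0936 -0.5906] w0.085
t13.4 p [0.546  0.0575 0.0997] F [-0.905   1.3438  1.4198] w0.000
t13.7 p [0.5479 0.0569 0.1134] F [-0.0823 -0.9905 -1.4086] w0.000
t14.1 p [0.5496 0.0571 0.1276] F [-0.1131  0.6601 -0.5222] w0.000
t14.4 p [0.5537 0.0569 0.1421] F [-0.0252  0.074  -0.6979] w0.000
t14.7 p [0.5595 0.0565 0.1562] F [ 0.2492 -0.5283  0.1586] w0.000
t15.1 p [0.5669 0.0561 0.1697] F [-0.1996  0.3575  0.0904] w-0.000
t16.6 p [0.5955 0.0542 0.2553] F [-0.5031 -0.2949 -0.6516] w0.086
```

View pics/lid2.png

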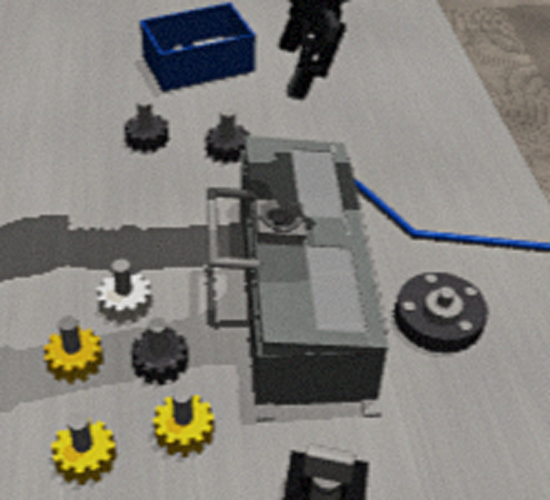

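The grip closed on nothing: width 0, and the lid is still at about 0.16 rad. I'll go back to hooking the bar, this time deeper and with a forward preload to make up for the arm's compliance.

```bash
python3 - <<'E'
from g import *
p0=np.array(env.state()["tool_pos"]); env.grab()
P,q=fing(.16,1.4,-.06,.048); env.line_to([p0[0]-.08,p0[1],p0[2]],q); env.line_to(P+[0,0,.1],q); env.line_to(P,q); st()
env.line_to(*fing(.16,1.4,-.010,.048),velocity=.06); st()
for th,o in((.2,-.004),(.25,-.002),(.3,-.002),(.36,-.003),(.42,-.005),(.5,-.008)):
    P,q=fing(th,1.4,o,.048);env.line_to(P,q,velocity=.06); s=st()
    n=cx*np.sin(1.4)+z*np.cos(1.4); print("   lag n %.4f"%((P-np.array(s["tool_pos"]))@n), np.linalg.norm(s["ft_force"]))
s=snap("side");save(s,"lid3.png",(100,300,220,440),2.5)
E
```

```text
Traceback (most recent call last):
bench.IKError: the arm cannot follow that straight line within its joint ranges
```

```bash
python3 - <<'E'
from g import *
P,q=fing(.16,1.4,-.055,.048)
try: env.goto(P+[0,0,.12],q)
except Exception as e: print(e)
st(); print(np.array(env.state()["q"]))
for off in(-.055,-.04,-.01):
  for al in(.035,.048):
    for p in(1.4,1.45,1.5):
      a=kinematics.inverse_kinematics(*fing(.16,p,off,al));print(off,al,p,None if a is None else np.array(a))
E
```

```text
t19.3 p [0.4718 0.0074 0.1873] F [-0.2266 -0.0371  0.2812] w-0.000
[-0.3232  0.2494  0.2245  2.3102 -0.0628  0.415   1.4486]
-0.055 0.035 1.4 [-0.2234  0.4689  0.1133  2.3999 -0.1684  0.1092  1.5421]
-0.055 0.035 1.45 [-0.225   0.4683  0.1244  2.3677 -0.1776  0.1928  1.5579]
-0.055 0.035 1.5 [-0.227   0.4705  0.1358  2.3354 -0.1822  0.2739  1.5687]
-0.055 0.048 1.4 [-0.2335  0.501   0.1291  2.4025 -0.3772  0.0793  1.7511]
-0.055 0.048 1.45 [-0.213   0.4972  0.1105  2.3709 -0.1906  0.1601  1.5703]
-0.055 0.048 1.5 [-0.2169  0.4981  0.1239  2.3401 -0.196   0.2412  1.5817]
-0.04 0.035 1.4 [-0.2219  0.4735  0.1208  2.3679 -0.1721  0.1371  1.5525]
-0.04 0.035 1.45 [-0.2237  0.4755  0.1318  2.3359 -0.1805  0.2181  1.5669]
-0.04 0.035 1.5 [-0.2253  0.4801  0.1423  2.3038 -0.1845  0.2967  1.5764]
-0.04 0.048 1.4 [-0.2093  0.5026  0.1064  2.3696 -0.1847  0.1056  1.5646]
-0.04 0.048 1.45 [-0.2126  0.5034  0.119   2.339  -0.1941  0.1866  1.5798]
-0.04 0.048 1.5 [-0.2162  0.5068  0.1317  2.3084 -0.1987  0.2652  1.5898]
-0.01 0.035 1.4 [-0.2199  0.4851  0.1357  2.3038 -0.1793  0.191   1.5711]
-0.01 0.035 1.45 [-0.2213  0.4918  0.1458  2.2719 -0.1861  0.2673  1.5828]
-0.01 0.035 1.5 [-0.2222  0.5005  0.1549  2.24   -0.1893  0.3416  1.5905]
-0.01 0.048 1.4 [-0.209   0.5123  0.1234  2.3054 -0.1931  0.1617  1.5844]
-0.01 0.048 1.45 [-0.2123  0.5179  0.1355  2.275  -0.2005  0.238   1.5966]
-0.01 0.048 1.5 [-0.2151  0.5256  0.1467  2.2445 -0.2039  0.3122  1.6045]
```

```bash
python3 - <<'E'
from g import *
P,q=fing(.16,1.45,-.042,.044); env.line_to(P+[0,0,.03],q); env.line_to(P,q); st()
for th,p,o in((.16,1.4,-.014),(.17,1.34,-.008),(.2,1.34,-.002),(.25,1.34,-.000),(.3,1.34,-.000),(.36,1.34,-.003),(.42,1.34,-.005),(.5,1.34,-.008)):
    P,q=fing(th,p,o,.044)
    try: env.line_to(P,q,velocity=.06)
    except env.IKError as e: print("skip",th);continue
    s=st()
    n=cx*np.sin(p)+z*np.cos(p); print("   lag n %.4f"%((P-np.array(s["tool_pos"]))@n), np.linalg.norm(s["ft_force"]))
s=snap("side");save(s,"lid3.png",(100,300,220,440),2.5)
E
```

```text
t20.3 p [0.4785 0.0061 0.0738] F [-0.2341 -0.3019  0.1274] w-0.000
t21.0 p [0.5029 0.0044 0.075 ] F [-7.0808  1.3136  1.241 ] w-0.000
   lag n 0.0060 7.307732856956829
t21.3 p [0.5051 0.0042 0.0755] F [-12.6526   3.2353  -2.8722] w-0.000
   lag n 0.0132 13.37179359783424
t21.6 p [0.5055 0.0041 0.0805] F [-19.9122   4.214    2.7346] w0.000
   lag n 0.0199 20.53614741545278
t21.9 p [0.507  0.004  0.0892] F [-24.3992   4.9223   5.705 ] w-0.000
   lag n 0.0226 25.53622348659961
t22.2 p [0.509  0.0038 0.0977] F [-25.7805   5.1183   7.6845] w-0.000
   lag n 0.0232 27.383967446564665
t22.5 p [0.5122 0.0036 0.108 ] F [-23.8976   4.7107   9.2135] w0.000
   lag n 0.0208 26.041770703217086
t22.8 p [0.5157 0.0034 0.1179] F [-24.0001   3.7627  10.2854] w-0.000
   lag n 0.0196 26.38090838738717
t23.2 p [0.5213 0.0029 0.1305] F [-21.3084   4.6745   8.5459] w0.000
   lag n 0.0178 23.429257800339855
```

View pics/lid3.png

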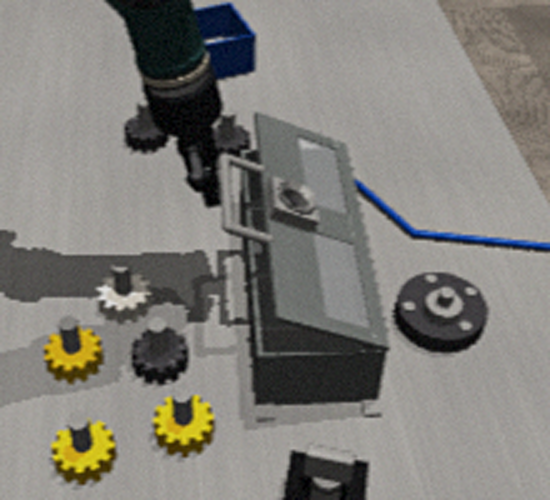

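```bash
python3 - <<'E'
from g import *
for th in(.6,.75,.9,1.1,1.3,1.5,1.7,1.87):
    p=1.34+.36*(th-.5)/1.37
    P,q=fing(th,p,-.009,.044); env.line_to(P,q,velocity=.12); s=st()
P,q=fing(1.87,1.7,-.06,.044); env.line_to(P,q); env.line_to(P+[-.12,0,.12],q)
s=snap("side");save(s,"lid4.png",(80,280,220,440),2.5)
E
```

```text
t23.6 p [0.529  0.0021 0.146 ] F [-21.6253   3.0054   7.2509] w-0.000
t23.9 p [0.5508 0.0004 0.1693] F [-15.6283   1.1634   6.8234] w0.000
t24.3 p [ 0.5782 -0.0011  0.1904] F [-5.2105  0.1563  0.9431] w-0.000
t24.7 p [ 0.6101 -0.0029  0.2101] F [ 1.1424 -0.3422  0.6444] w0.000
t25.2 p [ 0.6409 -0.0048  0.2226] F [-0.3381  0.1768  0.2711] w0.000
t25.6 p [ 0.6742 -0.0072  0.2287] F [-0.4463  0.4031 -0.1173] w-0.000
t26.0 p [ 0.7083 -0.0095  0.2279] F [-0.2818 -0.1974  0.8309] w-0.000
t26.4 p [ 0.7365 -0.0114  0.2216] F [-1.0973  1.0908  0.2223] w-0.000
```

View pics/lid4.png

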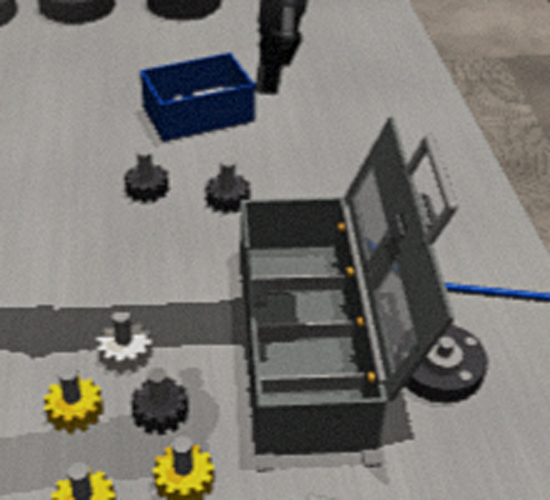

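The lid now stands open well past upright. I'll re-measure the gears and the cabinet rim, then pick the first gear.

```bash
python3 - <<'E'
from g import *; from m import *
for n,W in(("T",WT),("S",WS)):
    P=sel(W,(.626,-.004),.21,.082,.1); u=(P-C)@np.c_[cx,cy]
    f=u[(u[:,0]<-.05)&(abs(u[:,1])<.16)]; print(n,"front x",len(f),np.median(f[:,0]) if len(f) else 0, np.polyfit(f[:,1],f[:,0],1) if len(f)>5 else 0)
    for s in(1,-1):
        e=u[(s*u[:,1]>.155)&(abs(u[:,0])<.05)]; print("end",s,len(e),np.median(e[:,1]) if len(e) else 0)
    D=sel(W,(.626,-.004),.2,.024,.036); v=(D-C)@np.c_[cx,cy]; v=v[abs(v[:,0])<.05]
    for c in(-.086,0,.086):
        e=v[abs(v[:,1]-c)<.015];print("div",c,len(e),np.median(e[:,1]) if len(e) else 0)
for n,c in dict(A=(.564,.285),B=(.446,.324),C=(.44,-.1)).items():print(n,gear(c))
E
```

```text
T front x 84 -0.06781659705715928 [ 0.0079 -0.0679]
end 1 39 0.17251536253998273
end -1 38 -0.17185009442311844
div -0.086 14 -0.08552028373835822
div 0 0 0
div 0.086 21 0.08588017514000396
S front x 189 -0.06722133684491506 [ 0.0123 -0.0653]
end 1 73 0.1690902160942959
end -1 112 -0.17551098346814514
div -0.086 68 -0.08885567894958155
div 0 65 -0.003321948623062336
div 0.086 57 0.0830320680487919
A [[29, np.float64(0.5640083106453063), np.float64(0.2853903083641079), np.float64(0.07081471863124005)], ('wheel', 151, array([0.5641, 0.29  ]), np.float64(0.025685274045197763)), [29, np.float64(0.5634329602140077), np.float64(0.28379583866903246), np.float64(0.0674246552396188)], ('wheel', 151, array([0.5648, 0.2845]), np.float64(0.022944262193029093))]
B [[29, np.float64(0.4448347056431372), np.float64(0.3261060091955223), np.float64(0.0701676555274658)], ('wheel', 169, array([0.4449, 0.3262]), np.float64(0.025828071457702988)), [27, np.float64(0.44682902938749586), np.float64(0.32466631318225586), np.float64(0.06746214887289553)], ('wheel', 148, array([0.4462, 0.3241]), np.float64(0.022709676375488246))]
C [[27, np.float64(0.43898708939148595), np.float64(-0.09578539208933959), np.float64(0.07267135152714944)], ('wheel', 93, array([ 0.4395, -0.1101]), np.float64(0.026705150315458087)), [51, np.float64(0.439013382583735), np.float64(-0.10173733246977075), np.float64(0.06889143027470779)], ('wheel', 271, array([ 0.4393, -0.1012]), np.float64(0.02379680749306262))]
```

```bash
cat >> g.py <<'E'
def pick(xy,yaw):
    q=down(yaw); env.release(); x,y=xy
    env.goto([x,y,.17],q); env.line_to([x,y,.030],q,velocity=.15); env.grab(); s=st()
    ok=.018<s["gripper_width"]<.027
    env.line_to([x,y,.18],q,velocity=.2); return ok
def place(by,yaw,bx=-.006):
    q=down(yaw); p=cab(bx,by,0)
    env.goto([p[0],p[1],.18],q); print(env.state()["gripper_width"]); env.line_to([p[0],p[1],.06],q,velocity=.2); env.line_to([p[0],p[1],.0365],q,velocity=.06); st()
    env.release(); env.line_to([p[0],p[1],.2],q,velocity=.25)
Y=psi+np.pi/2
E
python3 - <<'E'
from g import *
q0=np.array(env.state()["q"]);print(q0)
for xy,y in(((.4392,-.0995),Y),((.4455,.3255),Y),((.5638,.2853),Y),(cab(0,.129,0)[:2],psi+.5),(cab(0,.129,0)[:2],psi+.5+np.pi),(cab(0,.129,0)[:2],psi-.5+np.pi)):
    for h in(.17,.03):
        a=kinematics.inverse_kinematics([xy[0],xy[1],h],down(y));print(xy,h,None if a is None else np.array(a))
if pick((.4392,-.0995),Y): place(-.043,Y)
E
```

```text
[-0.2252  0.3203  0.2246  1.7321 -0.0845  1.2284  1.5294]
(0.4392, -0.0995) 0.17 [-0.0663  0.3161  0.2341  2.2508 -0.1306  0.5868  1.7684]
(0.4392, -0.0995) 0.03 [ 0.0448  0.5884  0.1035  2.3347 -0.2562  0.2282  1.8836]
(0.4455, 0.3255) 0.17 [-0.763   0.4254  0.0661  2.0369 -0.0434  0.6806  0.8338]
(0.4455, 0.3255) 0.03 [-0.7634  0.6478  0.0696  2.1129 -0.1122  0.3843  0.8989]
(0.5638, 0.2853) 0.17 [-0.6177  0.5189  0.1101  1.8621 -0.0788  0.7647  1.0376]
(0.5638, 0.2853) 0.03 [-0.6041  0.7104  0.0929  1.9317 -0.1254  0.5049  1.0791]
[0.6348 0.1247] 0.17 [-0.5178  0.5603  0.3703  1.8359 -0.2727  0.7953  0.4253]
[0.6348 0.1247] 0.03 [-0.463   0.7439  0.2953  1.903  -0.3863  0.5503  0.5229]
[0.6348 0.1247] 0.17 [ 0.314   0.6881 -0.8872  1.7977  0.6392  0.9709  2.7314]
[0.6348 0.1247] 0.03 [-0.131   0.726  -0.1949  1.8872  0.2479  0.5516  3.0837]
[0.6348 0.1247] 0.17 [-0.2465  0.5342 -0.0252  1.8233  0.0181  0.7844  2.2926]
[0.6348 0.1247] 0.03 [-0.2601  0.7198 -0.0057  1.8934  0.0075  0.5284  2.3028]
t31.8 p [ 0.4394 -0.0991  0.0303] F [0.6498 1.6628 5.8422] w0.019
0.019610242032247385
t34.7 p [ 0.6169 -0.0465  0.0362] F [ 0.381  -0.2853 -5.0763] w0.019
```

```bash
cat >> g.py <<'E'
def find(c):
    import m
    g=[m.sel(W,c,.06,.06,.085) for W in(m.WT,m.WS)]
    r=[np.median(a,0)[:2] if len(a)>8 else None for a in g]; print([len(a) for a in g],r)
    r=[a for a in r if a is not None]; return np.mean(r,0)
E
python3 - <<'E'
from g import *
b=find((.4455,.3255))
if pick(b,Y): place(.043,Y)
s=snap("top");save(s,"g2.png",(140,290,210,410),4)
E
```

```text
[29, 29] [array([0.4452, 0.3262]), array([0.4445, 0.3227])]
t39.7 p [0.4456 0.3258 0.0306] F [-0.0502  2.5819  4.4074] w0.020
0.019540195545321784
t43.2 p [0.6227 0.0392 0.0362] F [ 0.097   0.1098 -5.107 ] w0.019
```

View pics/g2.png

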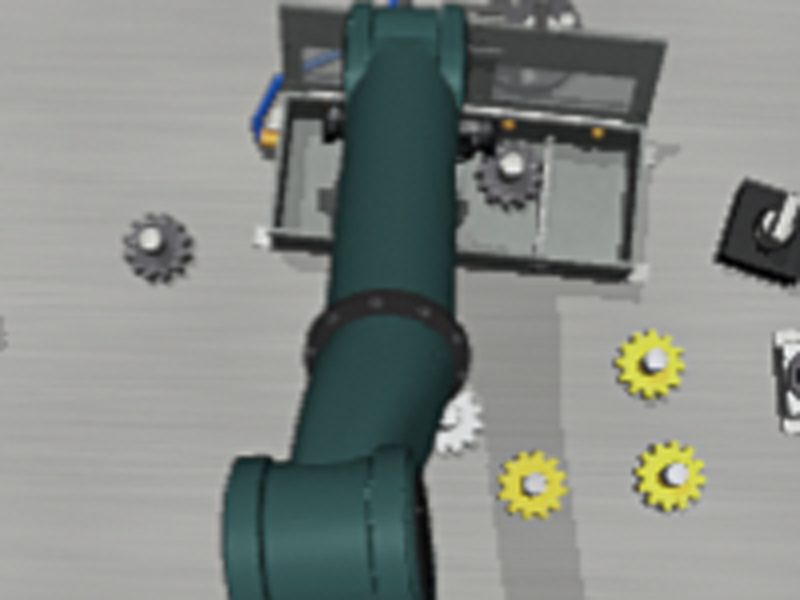

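```bash
python3 - <<'E'
from g import *
a=find((.5638,.2853))
if pick(a,Y): place(.129,psi-.5+np.pi)
P=cab(-.25,.0,.35); env.goto([.45,.35,.3],down(Y))
import m
for y in(-.043,.043,.129):
    c=cab(0,y,0)[:2]
    for W in(m.WT,m.WS):
        b=m.sel(W,c,.045,.068,.085); d=m.sel(W,c,.05,.024,.045)
        f=lambda v:(v-C)@np.c_[cx,cy,z]
        print(y,len(b),np.median(f(b),0) if len(b) else 0,len(d),np.median(f(d),0) if len(d) else 0)
save(m.T,"g3.png",(150,230,260,400),5)
E
```

```text
[30, 28] [array([0.5642, 0.2856]), array([0.564, 0.283])]
t47.7 p [0.5647 0.2854 0.0306] F [0.2134 1.6885 3.5942] w0.019
0.019392512290122833
t51.0 p [0.6286 0.125  0.0362] F [ 0.3027  0.3375 -4.5393] w0.019
-0.043 27 [ 0.0205 -0.0494  0.0775] 151 [ 0.0148 -0.0524  0.0312]
-0.043 38 [ 0.0212 -0.0555  0.0734] 284 [ 0.0102 -0.0602  0.0291]
0.043 0 0 7 [ 0.0121 -0.0003  0.0303]
0.043 35 [-0.007   0.0383  0.0735] 253 [-0.0084  0.0341  0.0288]
0.129 4 [0.0101 0.1706 0.0744] 9 [-0.006   0.1708  0.0364]
0.129 50 [0.0005 0.1684 0.0773] 90 [0.0021 0.1683 0.0328]
```

View pics/g3.png

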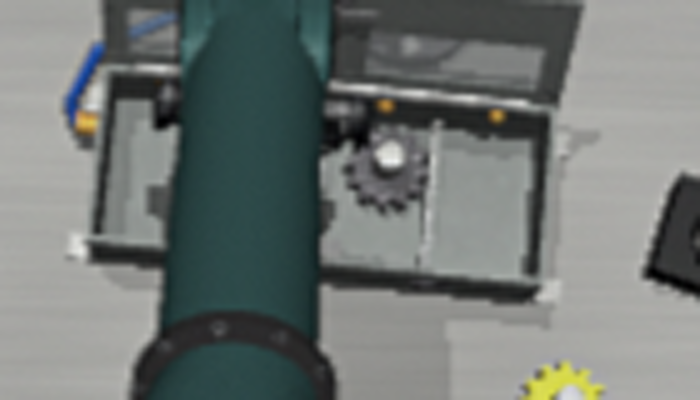

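```bash
cat > chk.py <<'E'
from g import *; import m
def chk():
  for y in(-.043,.043,.129):
    c=cab(0,y,0)[:2]
    for W in(m.WT,m.WS):
        f=lambda v:(v-C)@np.c_[cx,cy,z]
        b=f(m.sel(W,c,.06,.068,.085));b=b[(abs(b[:,1]-y)<.035)&(abs(b[:,0])<.05)]; d=f(m.sel(W,c,.06,.026,.045));d=d[abs(d[:,1]-y)<.038]
        print(y,len(b),np.median(b,0) if len(b) else 0,len(d),np.median(d,0) if len(d) else 0)
E
python3 - <<'E'
from chk import *
chk(); save(m.T,"g4.png",(130,290,210,420),3.8)
st()
E
```

```text
-0.043 23 [ 0.0195 -0.0494  0.0747] 136 [ 0.0151 -0.0505  0.033 ]
-0.043 38 [ 0.0212 -0.0554  0.0733] 211 [ 0.0168 -0.0587  0.0292]
0.043 25 [-0.0059  0.0445  0.0751] 141 [-0.0105  0.0403  0.0315]
0.043 37 [-0.0065  0.0388  0.0734] 189 [-0.0085  0.0346  0.0291]
0.129 26 [-0.0068  0.1295  0.0777] 143 [-0.0108  0.1272  0.0321]
0.129 30 [-0.0077  0.1256  0.0725] 178 [-0.0102  0.1218  0.0293]
t53.8 p [0.4507 0.3487 0.2992] F [-0.0735 -0.2572 -0.5933] w0.085
```

View pics/g4.png

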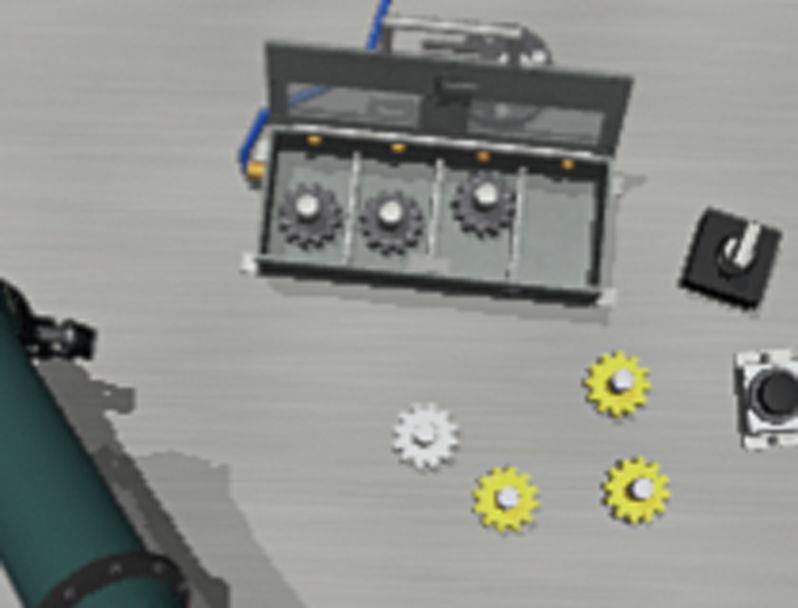

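```bash
python3 - <<'E'
from g import *
env.grab()
P,q=fing(1.93,1.57,.045,.022)
env.goto(P+[-.1,0,.12],q); env.line_to(P+[0,0,.08],q); env.line_to(P,q); st()
env.line_to(*fing(1.85,1.57,.013,.022),velocity=.1); st()
for th in(1.65,1.4,1.15,.9,.7,.6):
    P,q=fing(th,1.5,.010,.022); env.line_to(P,q,velocity=.12); st()
env.line_to(fing(.7,1.5,.022,.022)[0],q); env.line_to(P+[0,0,.15],q)
qd=down(Y); p=cab(-.045,-.1,0)
env.goto([p[0],p[1],.28],qd); 
for h in(.2,.15,.12,.1,.08): env.line_to([p[0],p[1],h],qd,velocity=.08); st()
env.line_to([p[0],p[1],.3],qd); 
env.goto([.45,.35,.3],qd)
import m
for W in(m.WT,m.WS):
    L=m.sel(W,(.627,-.003),.2,.08,.2);u=(L-C)@np.c_[cx,cy,z];u=u[(abs(u[:,0])<.06)&(abs(u[:,1])>.045)]
    for _ in range(4):
        A=np.c_[u[:,:2],np.ones(len(u))];k=np.linalg.lstsq(A,u[:,2],rcond=None)[0];u=u[abs(A@k-u[:,2])<.005]
    print(len(u),k)
E
```

```text
t57.8 p [ 0.8073 -0.0164  0.2395] F [ 0.3904 -0.1267  0.8333] w0.000
t58.4 p [ 0.7619 -0.0132  0.2441] F [ 0.8659 -0.1841 -0.6371] w0.000
t58.8 p [ 0.7248 -0.0106  0.2513] F [ 0.1537  0.113  -0.5352] w-0.000
t59.4 p [ 0.6796 -0.0075  0.2498] F [-0.1849  0.5482  0.1941] w0.000
t59.9 p [ 0.6358 -0.0046  0.2374] F [-0.8543  0.4156  0.5252] w-0.000
t60.4 p [ 0.5965 -0.0019  0.2145] F [-0.1362 -0.4328 -0.1011] w-0.000
t60.9 p [ 0.5697 -0.0001  0.1893] F [ 0.1825 -0.2364  0.4928] w-0.000
t61.2 p [0.5579 0.0006 0.1748] F [0.4167 0.1872 0.2626] w-0.000
t64.3 p [ 0.5748 -0.1009  0.2005] F [ 0.5139 -0.2944 -0.0355] w-0.000
t65.0 p [ 0.5746 -0.1009  0.1501] F [-0.1153 -0.0242  0.6545] w-0.000
t65.6 p [ 0.574  -0.1007  0.1195] F [ 0.306   0.6694 -0.5794] w-0.000
t66.0 p [ 0.5737 -0.1006  0.0993] F [ 0.5809 -0.0604  0.4307] w0.000
t66.4 p [ 0.5737 -0.1006  0.0792] F [0.0368 0.0908 0.4629] w-0.000
63 [-0.0276  0.0015  0.0904]
237 [ 0.0015 -0.0028  0.0866]
```

```bash
python3 - <<'E'
from g import *; import m
save(m.S,"l5.png",(60,290,240,470),2.6)
for n,W in(("T",m.WT),("S",m.WS)):
    P=W.reshape(-1,3);u=(P-C)@np.c_[cx,cy,z]
    g=u[(u[:,0]>.05)&(u[:,0]<.25)&(abs(u[:,1])<.165)&(u[:,2]>.12)&(u[:,2]<.4)]
    a=np.polyfit(g[:,2],g[:,0],1);print(n,len(g),a,np.percentile(g,[1,50,99],axis=0))
    b=g[(g[:,2]>.23)&(abs(g[:,1])<.08)];print("bar",len(b),np.median(b,0),b.min(0),b.max(0))
E
```

```text
T 1814 [0.3707 0.036 ] [[ 0.0794 -0.1617  0.1217]
 [ 0.103   0.0002  0.185 ]
 [ 0.1392  0.1617  0.2697]]
bar 164 [0.1324 0.0002 0.265 ] [ 0.1174 -0.0665  0.2304] [0.1426 0.0638 0.2761]
S 2185 [0.3684 0.0359] [[ 0.0804 -0.1621  0.1212]
 [ 0.1023 -0.0239  0.185 ]
 [ 0.1364  0.1601  0.2657]]
bar 226 [ 0.1299 -0.0173  0.262 ] [ 0.1169 -0.0711  0.2303] [0.1402 0.0597 0.269 ]
```

View pics/l5.png

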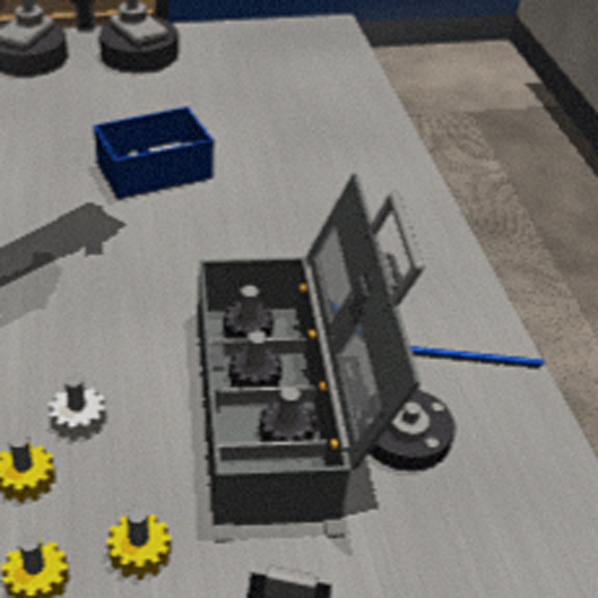

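```bash
python3 - <<'E'
from g import *
P,q=fing(1.92,1.57,.045,.045)
env.goto(P+[-.1,0,.14],q); env.line_to(P+[0,0,.1],q); env.line_to(P,q); st()
for o in(.03,.02,.012,.004,-.004): env.line_to(fing(1.92,1.57,o,.045)[0],q,velocity=.06); st()
import m
for n,W in(("T",m.WT),("S",m.WS)):
    P=W.reshape(-1,3);u=(P-C)@np.c_[cx,cy,z]
    g=u[(u[:,0]>.05)&(u[:,0]<.25)&(abs(u[:,1]+.11)<.05)&(u[:,2]>.12)&(u[:,2]<.22)]
    print(n,len(g),np.polyfit(g[:,2],g[:,0],1))
save(m.S,"l6.png",(60,260,260,420),3.5)
E
```

```text
t73.2 p [ 0.8059 -0.0164  0.2174] F [0.0096 0.2242 0.1483] w0.000
t73.6 p [ 0.7902 -0.0151  0.2169] F [-0.3905  0.13   -0.3821] w-0.000
t73.9 p [ 0.7799 -0.0145  0.216 ] F [-0.171  -0.6278 -0.2024] w-0.000
t74.2 p [ 0.7736 -0.014   0.2169] F [3.0977 0.435  2.1964] w0.000
t74.5 p [ 0.7665 -0.0135  0.2178] F [ 4.8567 -0.2168  3.6724] w-0.000
t74.8 p [ 0.7575 -0.0129  0.2169] F [ 5.6657 -0.9491  3.9128] w0.000
T 369 [0.2439 0.0468]
S 578 [0.2385 0.047 ]
```

View pics/l6.png

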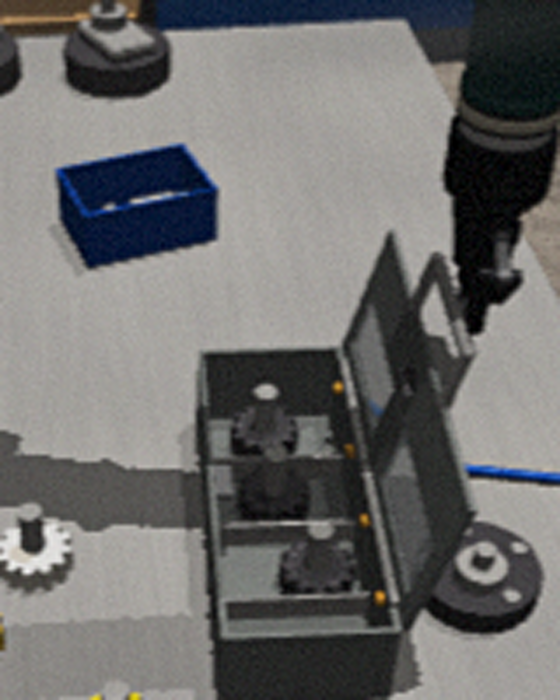

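```bash
python3 - <<'E'
from g import *
s=snap("side"); t=np.array(env.state()["tool_pos"])
for dz in(0,.02,.04): print(dz,(proj(s,t+[0,0,dz])-[60,260])*3.5)
print(np.array(env.state()["ee_rot"]))
W=cloud(s); o=W[140:160,385:402].reshape(-1,3); o=o[(o[:,0]>.7)&(o[:,2]>.15)]; print(len(o),np.median(o,0),o.min(0))
o=W.reshape(-1,3); o=o[(np.hypot(o[:,0]-t[0],o[:,1]-t[1])<.03)&(o[:,2]>.19)&(o[:,2]<.35)]; print(np.histogram(o[:,2],bins=np.arange(.19,.35,.01)))
E
```

```text
0 [350.9746 463.1016]
0.02 [330.9736 466.9487]
0.04 [310.3955 470.9077]
[ 0.0016  0.034   0.9994 -0.0001]
241 [ 0.743  -0.0278  0.271 ] [ 0.7303 -0.0754  0.2104]
(array([ 1,  0, 58,  0,  2,  6, 13, 45, 43, 18, 16, 23, 28, 27, 28]), array([0.19, 0.2 , 0.21, 0.22, 0.23, 0.24, 0.25, 0.26, 0.27, 0.28, 0.29,
       0.3 , 0.31, 0.32, 0.33, 0.34]))
```

```bash
python3 - <<'E'
from g import *
for th in(1.75,1.6,1.45,1.3,1.15,1.0,.85,.7):
    P,q=fing(th,1.52,.008,.045); env.line_to(P,q,velocity=.1); st()
env.line_to(P+.012*cx,q); env.line_to(P+[0,0,.15],q)
qd=down(Y); p=cab(-.045,-.1,0)
env.goto([p[0],p[1],.28],qd)
for h in(.2,.17,.15,.13,.11,.1): env.line_to([p[0],p[1],h],qd,velocity=.08); s=st()
E
```

```text
t75.3 p [ 0.738  -0.0116  0.2237] F [-0.134   0.0348 -0.0091] w0.000
t75.7 p [ 0.7127 -0.01    0.2279] F [ 0.0042 -0.4243 -0.2606] w-0.000
t76.1 p [ 0.6856 -0.0081  0.2275] F [-0.4969 -0.393   0.7842] w0.000
t76.5 p [ 0.6588 -0.0063  0.2226] F [ 0.3949 -0.2498 -0.356 ] w-0.001
t77.0 p [ 0.6329 -0.0045  0.2137] F [ 0.4676 -0.2311 -0.4918] w0.000
t77.4 p [ 0.6084 -0.0029  0.2009] F [-0.0429  0.5442  0.4526] w-0.000
t77.8 p [ 0.5862 -0.0013  0.1848] F [1.0946 0.1136 0.1735] w0.000
t78.2 p [ 0.5683 -0.0001  0.1658] F [ 2.5226 -0.7441 -1.5634] w-0.000
t81.3 p [ 0.5748 -0.1009  0.2005] F [-0.2556  0.298   0.0693] w0.000
t81.8 p [ 0.574  -0.1007  0.1695] F [-0.5421 -0.2784  0.2946] w0.000
t82.2 p [ 0.574  -0.1007  0.1494] F [ 0.6203 -0.2744 -0.4508] w-0.000
t82.6 p [ 0.5745 -0.1007  0.1298] F [ 0.4121 -0.0962  0.0147] w0.000
t83.0 p [ 0.5738 -0.1006  0.1092] F [-0.2637 -0.612   0.918 ] w0.000
t83.3 p [ 0.574  -0.1006  0.0996] F [-0.2516  0.669  -0.138 ] w0.000
```

```bash
cat > lid.py <<'E'
from g import *; import m
def lidprint(yr=(-.165,.165)):
  for n,W in(("T",m.WT),("S",m.WS)):
    P=W.reshape(-1,3);u=(P-C)@np.c_[cx,cy,z]
    u=u[(u[:,1]>yr[0])&(u[:,1]<yr[1])]
    g=u[(u[:,2]>.12)&(u[:,2]<.22)&(u[:,0]>-.1)&(u[:,0]<.3)]
    d=np.arctan2(g[:,2]-.09,.069-g[:,0]) if len(g) else []
    fl=u[(abs(u[:,0])<.06)&(u[:,2]<.12)]
    print(n,"hi pts",len(g),"angle hist",np.histogram(d,bins=np.arange(0,2.3,.2))[0],"low z hist",np.histogram(fl[:,2],bins=[0,.02,.04,.06,.08,.088,.092,.096,.1,.105,.12])[0])
E
python3 - <<'E'
from lid import *
lidprint((.06,.165))
E
```

```text
T hi pts 203 angle hist [  0 201   2   0   0   0   0   0   0   0   0] low z hist [ 25   2   0   0   0   1  17  63 138 448]
S hi pts 2 angle hist [0 2 0 0 0 0 0 0 0 0 0] low z hist [  8   1   0   0   0   0   8 118  61   0]
```

```bash
cat >> lid.py <<'E'
def fit():
  for W in(m.WT,m.WS):
    u=(W.reshape(-1,3)-C)@np.c_[cx,cy,z];u=u[(abs(u[:,0])<.06)&(abs(u[:,1])>.045)&(abs(u[:,1])<.165)&(u[:,2]>.08)&(u[:,2]<.2)]
    for _ in range(5):
        A=np.c_[u[:,:2],np.ones(len(u))];k=np.linalg.lstsq(A,u[:,2],rcond=None)[0];u=u[abs(A@k-u[:,2])<.006]
    print(len(u),k,"lid angle",np.arctan(-k[0]))
E
python3 - <<'E'
from g import *
s=st(); p=np.array(s["tool_pos"]); q=s["ee_rot"]
env.line_to(p+[0,0,.2],q); env.goto([.45,.35,.3],down(Y))
from lid import *
fit(); lidprint()
E
```

```text
t83.4 p [ 0.5743 -0.1007  0.1   ] F [0.545  0.1938 0.4947] w-0.000
1658 [-0.2319  0.0024  0.1113] lid angle 0.2278931260499567
2203 [-0.23    0.0005  0.1091] lid angle 0.2260387579070009
T hi pts 797 angle hist [  0 644 151   2   0   0   0   0   0   0   0] low z hist [  87    3    0    0    2    7   56  209  447 1253]
S hi pts 808 angle hist [  1 644 163   0   0   0   0   0   0   0   0] low z hist [ 152    6    0    0    0    0   33  463  595 1339]
```

```bash
python3 - <<'E'
from lid import *
qd=down(Y); p=cab(-.045,-.1,0)
env.goto([p[0],p[1],.25],qd); env.line_to([p[0],p[1],.13],qd)
F=[]
for h in np.arange(.125,.07,-.005):
    env.line_to([p[0],p[1],h],qd,velocity=.05); s=env.state(); F.append((round(s["tool_pos"][2],4),round(s["ft_force"][2],1)))
    if s["ft_force"][2]>25: break
print(F)
env.line_to([p[0],p[1],.25],qd); env.goto([.45,.35,.3],qd)
m.__dict__.update({}); 
T=snap("top");S=snap("side");m.WT,m.WS=cloud(T),cloud(S)
fit()
E
```

```text
[(np.float64(0.1254), np.float64(0.2)), (np.float64(0.1197), np.float64(-0.7)), (np.float64(0.1146), np.float64(-0.0)), (np.float64(0.1096), np.float64(0.0)), (np.float64(0.1046), np.float64(0.4)), (np.float64(0.0996), np.float64(0.4)), (np.float64(0.0947), np.float64(1.7)), (np.float64(0.0896), np.float64(0.3)), (np.float64(0.0846), np.float64(-0.9)), (np.float64(0.0796), np.float64(-0.5)), (np.float64(0.0746), np.float64(1.0))]
1659 [-0.0221 -0.0002  0.0974] lid angle 0.022056663075146633
2263 [-0.0245 -0.0012  0.0953] lid angle 0.02448945736771107
```

The lid is down to 0.023 rad. The press heights show the real fingertip sits about 22 mm above the reported TCP. I'll press the lid fully shut, re-measure the lock and key, and take the key.

```bash
python3 - <<'E'
from lid import *
qd=down(Y); p=cab(-.05,-.1,0)
env.goto([p[0],p[1],.2],qd); env.line_to([p[0],p[1],.085],qd)
F=[]
for h in np.arange(.08,.05,-.003):
    env.line_to([p[0],p[1],h],qd,velocity=.05); s=env.state(); F.append((round(s["tool_pos"][2],4),round(s["ft_force"][2],1)))
    if s["ft_force"][2]>18: break
print(F)
env.line_to([p[0],p[1],.25],qd); env.goto([.45,.35,.3],qd)
T=snap("top");S=snap("side");m.WT,m.WS=cloud(T),cloud(S)
fit()
for n,s,W in(("T",T,m.WT),("S",S,m.WS)):
    Q=m.sel(W,(.588,-.0015),.05,.112,.128);print("lock",n,len(Q),np.median(Q,0),cv2.minAreaRect(Q[:,:2].astype(np.float32)*1000))
    Q=m.sel(W,(.591,-.314),.05,.098,.13);print("key",n,len(Q),np.median(Q,0),cv2.minAreaRect(Q[:,:2].astype(np.float32)*1000))
    for l,h in(("lock_mouth",.12),("lock_floor",.096),("rest_hole",.045),("plunger_top",.07)):
        for o in spotter.tip_of({"T":"top","S":"side"}[n],l)[:1]: print(l,o["p"],atz(s,o["pixel"],h))
E
```

```text
[(np.float64(0.0804), np.float64(0.5)), (np.float64(0.077), np.float64(-0.4)), (np.float64(0.0738), np.float64(-0.1)), (np.float64(0.0726), np.float64(13.5)), (np.float64(0.0723), np.float64(34.9))]
1655 [-0.0129  0.0024  0.0967] lid angle 0.012926922617757337
2276 [-0.0117 -0.0019  0.0944] lid angle 0.011746451241023042
lock T 145 [0.5905 0.0021 0.1169] ((588.8364868164062, -0.6306266784667969), (55.3971061706543, 56.33439636230469), 85.45378875732422)
key T 52 [ 0.5908 -0.3123  0.1127] ((591.4285278320312, -313.4092712402344), (14.839646339416504, 46.57719421386719), 69.79586029052734)
lock_mouth 0.78 [0.5882 0.0043 0.12  ]
lock_floor 0.97 [ 0.5896 -0.0024  0.096 ]
rest_hole 0.91 [ 0.5944 -0.3153  0.045 ]
plunger_top 0.64 [ 0.4521 -0.3471  0.07  ]
lock S 173 [ 0.5881 -0.0046  0.1143] ((588.20361328125, -4.578502655029297), (57.0364990234375, 55.94322204589844), 83.4791488647461)
key S 150 [ 0.5896 -0.3175  0.1113] ((590.5557861328125, -315.2037353515625), (15.173629760742188, 45.3564453125), 66.95243072509766)
lock_mouth 0.71 [0.5825 0.0035 0.12  ]
lock_floor 0.89 [0.578  0.0056 0.096 ]
rest_hole 0.71 [ 0.5847 -0.3101  0.045 ]
plunger_top 0.63 [ 0.441  -0.3568  0.07  ]
```

```bash
cat >> g.py <<'E'
K0=np.array([.591,-.3143]); KY=1.213; L0=np.array([.5883,-.002])
def fz(n=5):
    v=[]
    for _ in range(n): v.append(np.array(env.state()["ft_force"])); env.wait(.02)
    return np.mean(v,0)
E
python3 - <<'E'
from g import *
q=down(KY); env.release(); env.goto([*K0,.2],q)
env.line_to([*K0,.057],q,velocity=.12); st(); env.grab(); st()
env.line_to([*K0,.06],q,velocity=.03); print(fz())
env.line_to([*K0,.25],q,velocity=.15); print("carry",fz(10)); s=st(); print(np.array(s["q"]))
import m
for W in(m.WT,m.WS):
    u=m.sel(W,K0,.02,.19,.30); print(len(u),np.percentile(u[:,2],[0,1,5,20,50]) if len(u) else 0, np.median(u[u[:,2]<.26],0))
E
```

```text
t107.5 p [ 0.5915 -0.3149  0.0579] F [-1.2913  0.054   0.6302] w0.085
t108.2 p [ 0.5911 -0.3143  0.0572] F [ 0.1417 -0.0896  1.5575] w0.013
[ 0.2762 -0.3081 -2.976 ]
carry [ 0.0998 -0.089  -2.6764]
t110.1 p [ 0.5907 -0.314   0.2491] F [-0.5142 -0.2445 -3.8416] w0.013
[-0.2246  0.7187  1.0862  1.7313 -0.6974  1.1352  2.2896]
5 [0.2087 0.2089 0.2095 0.212  0.2304] [ 0.5773 -0.3148  0.2128]
357 [0.2055 0.2077 0.2118 0.2248 0.251 ] [ 0.5862 -0.3268  0.2345]
```

```bash
python3 - <<'E'
from g import *
env.goto([*L0,.19],down(1.1)); s=st(); print(np.array(s["q"]))
for y in(2.0,1.2,.4,-.4,-1.2):
    a=kinematics.inverse_kinematics([*L0,.15],down(y)); print(y,None if a is None else np.array(a))
b=fz(10); print("base",b)
for h in(.166,.160,.156,.153,.151,.1495,.148):
    env.line_to([*L0,h],down(1.1),velocity=.05); f=fz(4)-b; print(h,np.array(env.state()["tool_pos"]),f)
    if f[2]>5: break
np.save("base.npy",b)
E
```

```text
t111.4 p [ 0.5889 -0.004   0.1908] F [ 0.3822 -0.4129 -2.7153] w0.013
[-0.7929  0.7296  1.1486  1.9678 -0.8075  0.9978  1.8474]
2.0 [-0.651   0.6519  0.8621  1.9948 -0.6864  0.8135  2.6094]
1.2 [-0.7487  0.7541  1.0626  1.9982 -0.8502  0.9207  1.973 ]
0.4 [-0.8161  0.8882  1.2566  2.0003 -1.0002  1.0693  1.3218]
-0.4 [-0.8386  0.9761  1.362   2.001  -1.0757  1.1705  0.5958]
-1.2 [-0.7942  0.833   1.1829  1.9996 -0.9447  1.0071 -0.3331]
base [-0.0247 -0.201  -2.3748]
0.166 [ 0.5885 -0.0021  0.1662] [-0.0849  0.4878 -0.5288]
0.16 [ 0.5882 -0.002   0.1599] [-0.2231  0.1547  0.0182]
0.156 [ 0.5883 -0.002   0.1559] [ 0.3268 -0.0975 -0.2082]
0.153 [ 0.5883 -0.002   0.1529] [0.1486 0.3877 0.501 ]
0.151 [ 0.5883 -0.002   0.151 ] [ 0.0187 -0.2472 -0.0584]
0.1495 [ 0.5883 -0.002   0.1495] [-0.0466  0.3119 -0.1797]
0.148 [ 0.5884 -0.0019  0.1479] [ 0.937   0.248  -1.2218]
```

```bash
cat > srch.py <<'E'
from g import *
b=np.load("base.npy")
def F(n=3): return fz(n)-b
def descend(h,y,stop,fmax=5,st_=.001):
    while h>stop:
        h-=st_; env.line_to([*L0,h],down(y),velocity=.03); f=F(2)
        if f[2]>fmax: break
    return h,f
E
python3 - <<'E'
from srch import *
y=1.1
h,f=descend(.148,y,.137); print("contact",h,f,env.state()["tool_pos"][2])
if h>.1395:
    hc=h; ys=np.r_[np.arange(1.0,.29,-.1),np.arange(1.2,1.95,.1)]
    for y in ys:
        env.line_to([*L0,h],down(y),velocity=.03); f=F(2); s=env.state()
        while f[2]<3 and h>.1375: h-=.0008; env.line_to([*L0,h],down(y),velocity=.03); f=F(2)
        if f[2]>9: h+=.0006
        print("%.2f h %.4f z %.4f"%(y,h,env.state()["tool_pos"][2]),f, "Mz %.3f"%env.state()["moment"][2],"t%.1f"%env.state()["time"])
        if h<hc-.004: print("DROP"); break
        if s["time"]>145: break
E
```

```text
contact 0.13799999999999998 [1.5178 2.9744 5.9055] 0.13811278380701508
```

```bash
python3 - <<'E'
from srch import *
h=.1385; m0=env.state()["moment"][2]
def Mz():
    v=[]
    for _ in range(4): v.append(env.state()["moment"][2]); env.wait(.01)
    return np.mean(v)
print("Mz0",Mz(),m0)
y=1.1; prev=None
while y>-1.0:
    y-=.1; env.line_to([*L0,h],down(y),velocity=.05); M=Mz(); f=F(2); s=env.state()
    r=R.from_quat(np.array(s["ee_rot"])[[1,2,3,0]]).as_matrix()[:,1]; ya=np.arctan2(r[1],r[0])
    print("%.2f act %.3f Mz %.3f"%(y,ya,M),f,"t%.1f"%s["time"])
    if abs(M-m0)>.22 and y<0: break
open("yend","w").write(str(y))
E
```

```text
Mz0 0.05537291409592695 0.025064940661597063
1.00 act 1.002 Mz -0.007 [1.9003 2.0182 1.5086] t117.3
0.90 act 0.903 Mz 0.003 [2.2995 1.7047 0.3754] t117.7
0.80 act 0.803 Mz 0.033 [ 2.7368  1.4431 -1.3598] t118.0
0.70 act 0.703 Mz 0.020 [ 3.2093  1.6326 -1.8955] t118.3
0.60 act 0.603 Mz 0.018 [ 3.6351  2.3955 -0.7685] t118.6
0.50 act 0.503 Mz -0.003 [ 3.3684  2.4606 -1.2737] t118.9
0.40 act 0.403 Mz 0.040 [ 2.2482  2.8788 -0.2095] t119.2
0.30 act 0.303 Mz 0.045 [3.7799 3.2263 0.486 ] t119.6
0.20 act 0.203 Mz -0.004 [3.6041 2.8895 0.6279] t119.9
0.10 act 0.103 Mz 0.042 [3.4468 3.3615 1.187 ] t120.2
0.00 act 0.005 Mz 0.021 [3.8454 3.7226 0.2357] t120.5
-0.10 act -0.095 Mz 0.044 [ 3.5482  3.7492 -0.444 ] t120.8
-0.20 act -0.195 Mz 0.023 [4.3725 4.2144 0.4696] t121.1
-0.30 act -0.295 Mz 0.018 [4.5293 3.8493 0.1634] t121.5
-0.40 act -0.395 Mz 0.025 [4.1759 3.729  0.6009] t121.8
-0.50 act -0.495 Mz 0.122 [4.2893 3.1761 0.611 ] t122.1
-0.60 act -0.594 Mz 0.177 [4.1271 3.8286 0.1416] t122.4
-0.70 act -0.694 Mz 0.218 [4.4717 3.2764 0.5198] t122.7
-0.80 act -0.794 Mz 0.195 [4.3417 3.2011 0.4186] t123.0
-0.90 act -0.894 Mz 0.225 [4.3474 3.0665 0.0242] t123.4
-1.00 act -0.994 Mz 0.199 [4.362  3.2911 0.1668] t123.7
-1.10 act -1.094 Mz 0.189 [ 3.8371  3.8664 -0.0536] t124.0
```

Torque rises at yaw about -0.45, which is 1.55 rad of travel from where the key sat home, so the lock is against its stop. I'll ease off slightly, lift the key out and return it to the rest.

```bash
python3 - <<'E'
from srch import *
env.line_to([*L0,.1385],down(-1.0),velocity=.05); print("Mz",env.state()["moment"][2],F())
for h in(.142,.148,.155,.165): env.line_to([*L0,h],down(-1.0),velocity=.06); print(h,F(2))
env.line_to([*L0,.25],down(-1.0),velocity=.2); print("carry",F(6)); st()
y=.5
env.goto([*K0,.25],down(y)); st()
env.line_to([*K0,.11],down(y),velocity=.15)
for h in(.095,.08,.07,.062,.0585):
    env.line_to([*K0,h],down(y),velocity=.06); f=F(2); print(h,f)
    if f[2]>12 or np.hypot(*f[:2])>12: break
E
```

```text
Mz -0.007668819563788835 [ 4.6623  3.1485 -0.5796]
0.142 [3.6495 2.7747 0.3929]
0.148 [0.389  1.2388 6.5371]
0.155 [-0.0651  0.4047 -0.5393]
0.165 [-0.2523  0.2976 -0.4439]
carry [-0.3402  0.5049 -0.8789]
t126.2 p [ 0.587  -0.0012  0.2479] F [ 0.2997  0.2888 -2.7388] w0.013
t127.6 p [ 0.5911 -0.3129  0.2489] F [-0.0022  0.3509 -3.242 ] w0.013
0.095 [ 0.2844  0.1347 -0.2199]
0.08 [-0.5301 -0.3382  0.1891]
0.07 [-0.1518  0.3858 -0.25  ]
0.062 [-0.5754 -0.0964  0.0325]
0.0585 [-0.0076 -0.1096  0.0266]
```

```bash
python3 - <<'E'
from srch import *
y=.5
env.release(); env.line_to([*K0,.2],down(y),velocity=.15); env.grab()
V=np.array([.448,-.357]); q=down(1.0)
import m
for W in(m.WT,m.WS):
    u=m.sel(W,K0,.04,.06,.16); t=u[u[:,2]>.098]; print("key",len(u),u[:,2].max(),len(t),np.median(t,0) if len(t) else 0,cv2.minAreaRect(t[:,:2].astype(np.float32)*1000) if len(t) else 0)
env.goto([*V,.15],q); env.line_to([*V,.055],q,velocity=.1); b=fz(5)
h=.047
while h>.02:
    env.line_to([*V,h],q,velocity=.06); f=fz(2)-b; print("%.4f %.4f F %.1f"%(h,env.state()["tool_pos"][2],f[2]))
    if f[2]>22: break
    h-=.003
env.wait(2.3); st()
env.line_to([*V,.15],q,velocity=.12); st()
E
```

```text
Traceback (most recent call last):
ValueError: zero-size array to reduction operation maximum which has no identity
```

```bash
python3 - <<'E'
from srch import *
V=np.array([.448,-.357]); q=down(1.0)
env.goto([*V,.15],q); env.line_to([*V,.055],q,velocity=.1); b=fz(5)
h=.047
while h>.02:
    env.line_to([*V,h],q,velocity=.06); f=fz(2)-b; print("%.4f %.4f F %.1f"%(h,env.state()["tool_pos"][2],f[2]))
    if f[2]>22: break
    h-=.003
env.wait(2.3); st()
env.line_to([*V,.15],q,velocity=.12); env.goto([.45,.35,.3],down(Y)); st()
from lid import *
fit()
for n,W in(("T",m.WT),("S",m.WS)):
    u=m.sel(W,K0,.04,.06,.16); t=u[u[:,2]>.098]; print("key",n,len(u),u[:,2].max(),len(t),np.median(t,0),cv2.minAreaRect(t[:,:2].astype(np.float32)*1000))
    t=m.sel(W,V,.03,.05,.09);print("plunger z",np.median(t,0))
I=np.vstack([cv2.resize(m.T["img"][160:260,290:450],None,fx=3,fy=3),cv2.resize(m.S["img"][160:260,250:410],None,fx=3,fy=3)])
cv2.imwrite("pics/end.png",I[:600,:,::-1])
E
```

```text
0.0470 0.0469 F -0.3
0.0440 0.0441 F 3.1
0.0410 0.0412 F 4.6
0.0380 0.0383 F 5.6
0.0350 0.0354 F 6.6
0.0320 0.0327 F 8.9
0.0290 0.0323 F 30.4
t139.3 p [ 0.4481 -0.357   0.0323] F [-3.6482  5.3269 30.3256] w0.000
t143.1 p [0.4507 0.3487 0.2999] F [-0.2958  0.0925 -0.1574] w0.000
1645 [-0.0144 -0.0006  0.0965] lid angle 0.01436853582273672
2273 [-0.0108 -0.0016  0.0944] lid angle 0.010838670979903728
key T 82 0.12010783667658584 48 [ 0.5909 -0.3141  0.1132] ((591.854248046875, -314.674560546875), (13.728042602539062, 48.88560104370117), 27.948165893554688)
plunger z [ 0.4482 -0.3541  0.0668]
key S 280 0.1151750151388375 145 [ 0.5887 -0.3181  0.111 ] ((589.9660034179688, -315.76776123046875), (14.402623176574707, 45.72661209106445), 28.50384521484375)
plunger z [ 0.4478 -0.3633  0.0677]
```

View pics/end.png

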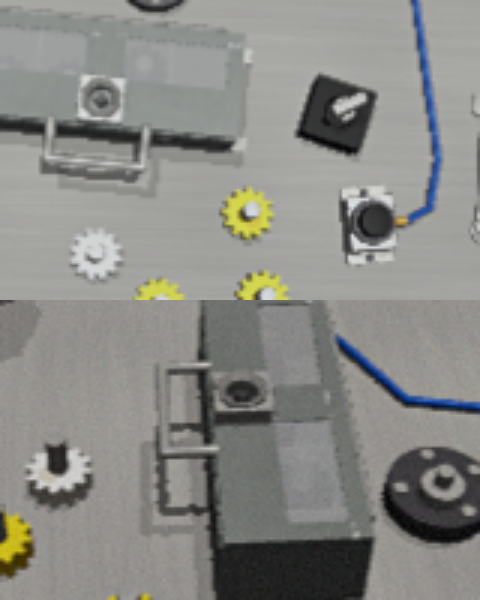

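The last picture shows the lid shut, the key upright in its rest, the plunger up, and the look-alikes untouched. The full press reached the stop at 30 N and was held, so I'm handing in.

```bash
python3 - <<'E'
from g import *
print(env.finish_job())
E
```

```text
the job is handed in; nothing more can be done
None
```

I handed the job in after about 143 s on the robot clock (limit 210 s): three gears are flat in separate bays, the lid is shut, the plunger was held at its stop for 2.3 s and let go, and the key is back in its rest; the lock angle could not be read directly, so "locked" rests on the key reaching full depth and stopping after about 1.55 rad clockwise, and no verdict came back.

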